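# Fit the change gear to the sample rotator's drive

### The job

Fit the large toothed gear to the sample rotator's drive: put it from above over the bare arbor post and lower it gently, rocking it about its axis as needed, until its teeth drop into mesh with the drive's fixed pinion and it sits level and fully home on the shoulder. Let go of it, and leave the small gear and the toothless wheel where they lie.

Things in the scene. Friction and masses are not known exactly. Their poses are not given: they have to be found in the camera images.
- large_gear: plain steel gear to fit, lying flat: 12 coarse teeth, 82 mm over teeth, 14 mm thick, 0.3 kg. Grip its hexagonal hub from above: 26 mm across flats, reaching 56 mm above the underside (42 mm clear of the teeth). 16 mm bore right through. Origin: centre of the underside; z up; +x along the middle of one tooth (one every 30 deg) and square to a hub flat (one every 60 deg).
- arbor_seat (a point): where the gear's underside ends: centre of the shoulder (26 mm collar), 18 mm above the worktop, on the fixed white drive (plate 205 x 100 mm). z up. Bare 12 mm post rises 36 mm from here, last 10 mm a cone down to 4 mm. +x points to the pinion's axis, 62 mm off, where a gap between two pinion teeth faces the post: the gear meshes with a tooth along +x (4 deg play each way).
- pinion (a point): centre of the drive's fixed pinion, on the level of the shoulder (18 mm above the worktop), axes as arbor_seat's. 8 teeth, 58 mm over teeth; teeth reach 16 mm above this point, the nut on top 19 mm. It does not turn. All teeth have chamfered ends. Behind it (+x, from 36 mm) stands a white housing 50 x 90 mm, its top 41 mm above this point with its small knob.
- small_gear: not to be used: smaller steel gear lying on the worktop, 8 teeth, 58 mm over the teeth, 14 mm thick, same hexagonal hub and bore. Origin: centre of the underside, z up.
- plain_wheel: not to be used: steel wheel as wide (82 mm) and thick (14 mm) as the large gear but with a smooth rim, no teeth; same hexagonal hub and bore. Origin: centre of the underside, z up.
Mind the look-alikes: they are no part of the job. Leave any purple or yellow look-alike of the large_gear alone.

How it is judged:
By the outcome, as a careful person would: the job done as asked, in the order asked, and still so for the second after the job is handed in, with the robot touching nothing.
It also fails if it takes over 38 s, if anything falls off the work surface, if the arm or the gripper's body presses on something with over 40 N, if the wrist force passes 120 N, or if a joint passes its speed limit or range.

### The arm

A 6-joint arm with a two-finger parallel gripper is mounted at the origin on a cart in front of the work surface, level with it; the furniture and walls round the work are solid. World frame = base frame: x ahead of the robot, y to its left, z up, the work surface at z = 0. Lengths are in mm, angles in rad, forces in N, time in s.
With the tool pointing down it reaches from about 350 to 725 mm from the base axis. Payload 6 kg.
Tool frame: the origin (TCP) lies at the very end of the fingers, on their centre line; the grasp point (between the pads) lies 19 mm behind it (robot.tcp_to_grasp is the distance from the TCP to the grasp point, in mm); z points along the fingers, y is the direction in which the jaws open and shut (so a half turn about z gives the same grasp; the last joint's range is limited). The gripper opens to 85 mm and grips with 20 to 120 N. Pads are 22 mm wide; open, the fingers measure 114 mm over their backs; the gripper's body (76 mm by 85 mm) begins 54 mm behind the grasp point. The pads swing forward as they close: fully open they stand 13 mm farther back than shut.
Start: joints at [-0.853, 0.04, 0.085, 0, -1.615, -0.334], TCP at [224.675, -556.323, 231.261] pointing down, gripper open.
Joint ranges: [-2.56, 2.56], [-1.29, 2.01], [-1.08, 1.49], [-3.29, 1.98], [-2.81, -0.18], [-2.99, 2.99]. Speed limits (rad/s): [2.57, 2.57, 3.01, 3.14, 3.14, 3.14].

### API

Orientations are given as a unit quaternion [w, x, y, z].
In Python, from cell import status, cams, robot gives the robot as it stands. The module is installed in compiled form; this text tells all that it offers.
- The arm moves only by the tool jog_arm, never from a script. Its argument "moves" is a list that holds one entry, the list of rows, each a list of 4 numbers: the shift along the tool's x, y, z in cm, then the turn about the tool's z in degrees. In form: [[[x, y, z, turn], ...]]. A call has 1 to 5 rows; each row is the pose to reach, as a shift and turn from the pose commanded when the call began, along the tool's axes at that moment; what a row does not reach only later rows make up. A row lasts 1/8 s, in which the tool goes at most 62.5 mm and 10.7 degrees, less where a joint would pass 70% of its speed; a pose out of reach is approached as far as the arm can. A call with a gripper value outside its range is refused whole. "hand" is the opening, from 0 (shut) to 1 (fully open), set as the call begins (left out, the last holds). The fingers move at their own pace and stop on an object; "squeeze" is the grip in N (left out, the last holds). Time passes only in rows, so rows that repeat a pose let the fingers close. It gives the time, the measured TCP pose, the force and the opening at its end, in the units of the state.
- status.sense(): the state, without advancing time (a new reading comes with each control period).
- cams.grab_frame(name): name is "side" or "top"; returns a dict with "pixels" (384x512x3 uint8, red, green, blue), "z_map" (384x512 float32, mm along the optical axis (not along the pixel's ray), 0 where there is no reading), "intrinsics" (3x3 intrinsics, pixels), "world_to_cam" (4x4, takes a point from world to camera coordinates). Camera axes: x right, y up, looking along -z (the intrinsics and any distortion apply to the point x, -y, -z); pixel columns grow to the right and rows downward; lengths in mm; the calibration is good to about 2 mm. A picture is of the moment at which its call begins.
- robot.sign_off(): hands the job in, once; it reports no verdict.
The state is a dict: "t": time; "joint_pos": joint angles; "qvel": joint speeds; "joint_torque": joint torques, N m; "tool_pos": TCP position; "ee_rot": TCP orientation; "wrist_force": force on the tool from outside, world axes, zero at the start; "torque": the same for the moment, N m; "grip_width": finger opening in mm.
Only numpy, scipy, OpenCV 4.12 (cv2) and the standard library are available. Lean on these libraries where they do the work, as an engineer would, in place of code of your own. Each camera call takes 0.05 s, during which the arm holds its last target.

## Working session

There is one attempt and no reset: what is moved stays moved. The work goes in short steps, Python scripts to look and compute and a tool call to move; the robot and the scene stay as the last step left them, time stands still between calls to the robot, and variables do not carry over. Pictures are saved under pics/ and viewed, and the job is handed in when it is done.

Besides the shell and the picture viewer there is one more tool, called in YAML: its name, and indented under it one key for each argument. jog_arm: Moves the arm, as the interface text tells. Its arguments: {"type":"object","properties":{"moves":{"type":"array","items":{"type":"array","items":{"type":"array","items":{"type":"number"}}}},"hand":{"type":"number"},"squeeze":{"type":"number"}},"required":["moves"]}

```bash
mkdir -p pics
cat > h.py <<'E'
import numpy as np, cv2
from cell import status, cams, robot
def snap(n,tag):
    f=cams.grab_frame(n); np.savez(f'{tag}.npz',**f)
    cv2.imwrite(f'pics/{tag}.png',f['pixels'][:,:,::-1]); return f
def load(tag): return dict(np.load(f'{tag}.npz'))
def unproj(f,u,v,z=None):
    K=f['intrinsics'];T=np.linalg.inv(f['world_to_cam'])
    d=np.array([(u-K[0,2])/K[0,0],-(v-K[1,2])/K[1,1],-1.])
    D=T[:3,:3]@d;o=T[:3,3]
    if z is None: s=float(f['z_map'][int(round(v)),int(round(u))])
    else: s=(z-o[2])/D[2]
    return o+s*D
def proj(f,p):
    q=f['world_to_cam']@np.append(p,1);K=f['intrinsics']
    return K[0,0]*q[0]/-q[2]+K[0,2],K[1,1]*-q[1]/-q[2]+K[1,2]
E
python3 - <<'E'
from h import *
for n in('side','top'):
    f=snap(n,n+'0');print(n,f['intrinsics'],f['world_to_cam'].round(3),(f['z_map']>0).mean())
print(status.sense())
E
```

```text
side [[372.4008994    0.         256.58418891]
 [  0.         372.4008994  195.01031155]
 [  0.           0.           1.        ]] [[-9.93000e-01 -1.21000e-01 -9.00000e-03  5.27072e+02]
 [ 7.30000e-02 -6.53000e-01  7.54000e-01 -8.81430e+01]
 [-9.70000e-02  7.48000e-01  6.57000e-01 -9.69595e+02]
 [ 0.00000e+00  0.00000e+00  0.00000e+00  1.00000e+00]] 0.9960734049479166
top [[376.33954104   0.         259.61408452]
 [  0.         376.33954104 185.16250506]
 [  0.           0.           1.        ]] [[ 1.20000e-02 -1.00000e+00 -2.00000e-03 -1.87100e+00]
 [ 9.86000e-01  1.20000e-02  1.68000e-01 -5.17463e+02]
 [-1.68000e-01 -4.00000e-03  9.86000e-01 -9.22534e+02]
 [ 0.00000e+00  0.00000e+00  0.00000e+00  1.00000e+00]] 0.9959360758463541
{'t': 0.1, 'joint_pos': array([-8.53295053e-01,  4.07753590e-02,  8.39424977e-02, -4.28497645e-04,
       -1.61551188e+00, -3.33717378e-01]), 'qvel': array([ 0.00123391, -0.00109151,  0.00300913,  0.00168145,  0.00063193,
        0.00018032]), 'joint_torque': array([-4.78726812e-03, -3.69347262e+01,  3.48279691e+01,  6.95182890e+00,
       -4.64441648e-03,  1.21475182e-05]), 'tool_pos': array([ 224.63639781, -556.04834971,  230.37889813]), 'ee_rot': array([-2.03300786e-04, -1.90725634e-01,  9.81643055e-01,  7.77097289e-04]), 'wrist_force': array([-0.46071825,  0.70017772, -0.01039184]), 'torque': array([ 0.00428599, -0.01402216, -0.01801894]), 'grip_width': 85.64876479213328}
```

View pics/top0.png

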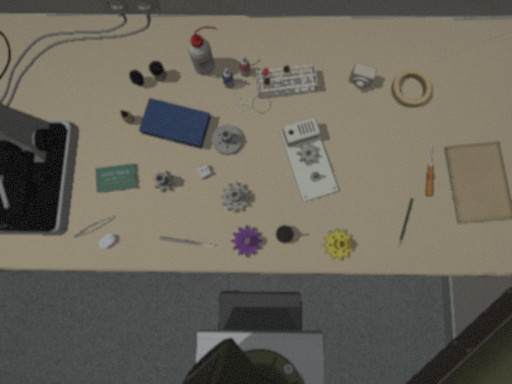

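View pics/side0.png

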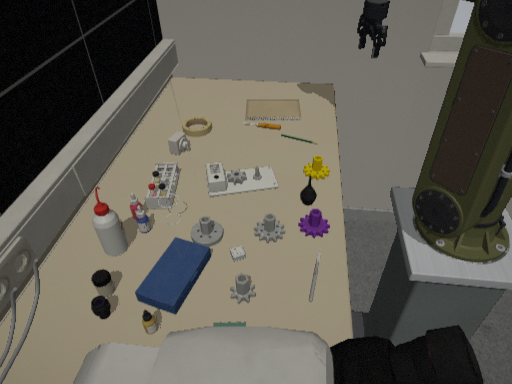

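The top view shows the large gear at (236,196), the plain wheel at (229,139) and the small gear at (164,181). The drive has its post at (317,176), pinion at (309,153) and housing at (301,132). The purple gear is at (247,240) and the yellow one at (338,243). In the side view the large gear is at (269,230) and the post at (257,173). Next I'll enlarge both.

Run:
```python
from h import *
for n,(u0,v0,w,h) in {'top':(205,110,150,112),'side':(195,150,110,100)}.items():
    f=load(n+'0');c=f['pixels'][v0:v0+h,u0:u0+w,::-1]
    s=5 if n=='top' else 6
    c=cv2.resize(c,None,fx=s,fy=s,interpolation=cv2.INTER_CUBIC)
    for k in range(0,w,10):
        cv2.putText(c,str(u0+k),(k*s,8),0,.3,(0,0,255)); cv2.line(c,(k*s,10),(k*s,16),(0,0,255))
    for k in range(0,h,10):
        cv2.putText(c,str(v0+k),(0,k*s+4),0,.3,(0,0,255))
    cv2.imwrite(f'pics/{n}0c.png',c)
f=load('top0')
# z statistics
for (u,v) in [(236,196),(317,176),(309,153),(229,139),(260,215),(316,190)]:
    print(u,v,unproj(f,u,v).round(1))
```

```text
236 196 [494.6  67.2   0.9]
317 176 [ 543.  -143.1   44.6]
309 153 [ 604.9 -123.7   40.1]
229 139 [639.7  86.3  42.3]
260 215 [ 4.447e+02  2.500e+00 -3.000e-01]
316 190 [ 511.9 -145.1   10.4]
```

View pics/top0c.png

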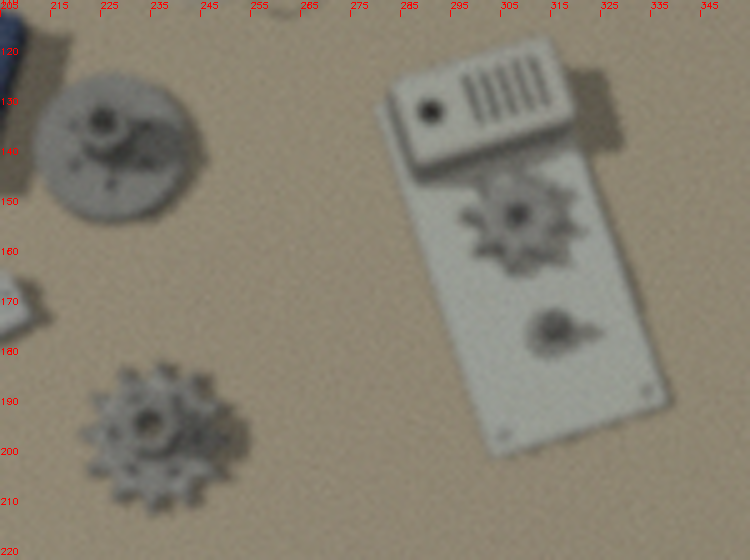

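View pics/side0c.png

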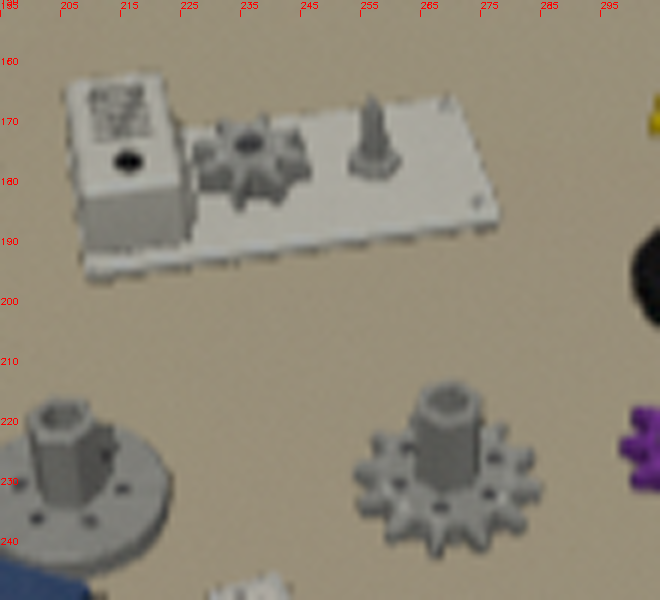

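```bash
cat > fit.py <<'E'
from h import *
from scipy.optimize import minimize
def gearpoly(x,y,yaw,n=12,ro=41,rr=None,frac=.45):
    rr=rr or ro-9
    P=[]
    for k in range(n):
        a=yaw+2*np.pi*k/n; w=2*np.pi/n
        for da,r in((-.33*w,rr),(-.17*w,ro),(.17*w,ro),(.33*w,rr)):
            P.append((x+r*np.cos(a+da),y+r*np.sin(a+da)))
    return P
def render(f,polys,S=8,win=None):
    u0,v0,w,h=win; m=np.zeros((h*S,w*S),np.uint8)
    for P,z0,z1,hull in polys:
        for z in np.linspace(z0,z1,8):
            q=np.array([proj(f,(a,b,z)) for a,b in P])
            q=((q-[u0,v0]+.5)*S)
            cv2.fillPoly(m,[np.round(q*16).astype(np.int32)],255,shift=4)
    return cv2.resize(m,(w,h),interpolation=cv2.INTER_AREA)/255.
E
python3 - <<'E'
from fit import *
for n,win in(('top',(212,172,48,48)),('side',(247,205,46,42))):
    f=load(n+'0');u0,v0,w,h=win
    c=f['pixels'][v0:v0+h,u0:u0+w].astype(float)
    s=c[:,:,0]-c[:,:,2]
    l=c.sum(2)
    r=s/l
    print(n,np.percentile(r,[2,10,25,50,75,90,98]).round(3))
    im=np.clip((r+.02)/.14*255,0,255).astype(np.uint8)
    im2=np.clip(l/3*1.3,0,255).astype(np.uint8)
    cv2.imwrite(f'pics/m_{n}.png',cv2.resize(np.hstack([im,im2]),None,fx=8,fy=8,interpolation=cv2.INTER_CUBIC))
E
```

```text
top [0.008 0.014 0.05  0.07  0.074 0.077 0.08 ]
side [0.009 0.013 0.019 0.074 0.077 0.077 0.079]
```

View pics/m_top.png

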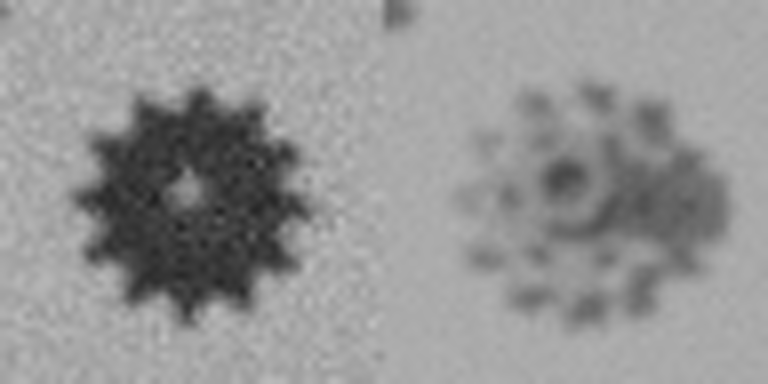

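View pics/m_side.png

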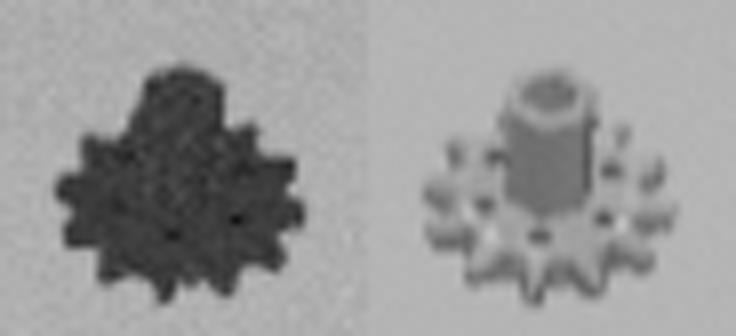

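```bash
cat > g.py <<'E'
from fit import *
def mask(f,win):
    u0,v0,w,h=win
    c=f['pixels'][v0:v0+h,u0:u0+w].astype(float)
    r=(c[:,:,0]-c[:,:,2])/c.sum(2)
    return np.clip((.075-r)/(.075-.015),0,1)
def circ(x,y,r): return [(x+r*np.cos(a),y+r*np.sin(a)) for a in np.arange(0,6.28,.15)]
def hexa(x,y,yaw): return [(x+15*np.cos(yaw+np.pi/6+k*np.pi/3),y+15*np.sin(yaw+np.pi/6+k*np.pi/3)) for k in range(6)]
def fitgear(views,x0,z0=0,yaws=None,ro=41,n=12):
    M=[(f,w,mask(f,w)) for f,w in views]
    def cost(p):
        x,y,yaw,rr=p; c=0
        for f,w,m in M:
            r=render(f,[(gearpoly(x,y,yaw,n,ro,rr),z0,z0+14,0),(hexa(x,y,yaw),z0+14,z0+56,0)],6,w)
            c+=((r-m)**2).sum()
        return c
    best=None
    for yw in (np.arange(0,30,6) if yaws is None else yaws):
        s=np.array([[*x0,np.radians(yw),32]]+[[x0[0]+4*(i==0),x0[1]+4*(i==1),np.radians(yw)+.06*(i==2),32+2*(i==3)] for i in range(4)],float)
        o=minimize(cost,s[0],method='Nelder-Mead',options=dict(initial_simplex=s,maxiter=150,xatol=.02,fatol=.01))
        if best is None or o.fun<best.fun:best=o
    return best
E
python3 - <<'E'
from g import *
t=load('top0');s=load('side0')
W={'top':(212,172,48,48),'side':(247,205,46,42)}
for v in ([(t,W['top'])],[(s,W['side'])],[(t,W['top']),(s,W['side'])]):
    o=fitgear(v,(490,62));print(o.x[:2].round(2),np.degrees(o.x[2]).round(2)%30,o.x[3].round(1),round(o.fun,2))
E
```

```text
[491.33  68.01] 27.76 30.6 44.05
[490.9   64.07] 27.25 29.3 46.97
[490.75  66.99] 27.490000000000002 30.2 101.41
```

Run:
```python
from h import *
for n,(u0,v0,w,h) in {'top':(275,110,72,96),'side':(200,155,84,50)}.items():
    f=load(n+'0');c=f['pixels'][v0:v0+h,u0:u0+w,::-1]
    s=6 if n=='top' else 9
    c=cv2.resize(c,None,fx=s,fy=s,interpolation=cv2.INTER_CUBIC)
    c=np.clip((c.astype(float)-60)*1.6,0,255).astype(np.uint8)
    for k in range(0,w,5):
        cv2.putText(c,str(u0+k),(k*s,8),0,.3,(0,0,255)); cv2.line(c,(k*s+s//2,10),(k*s+s//2,16),(0,0,255))
    for k in range(0,h,5):
        cv2.putText(c,str(v0+k),(0,k*s+4+s//2),0,.3,(0,0,255))
    cv2.imwrite(f'pics/{n}0d.png',c)
    # height profile
    print(n)
f=load('top0')
for v in range(166,186):
    print(v,[int(round(unproj(f,u,v)[2])) for u in range(306,330)])
```

```text
top
side
166 [12, 11, 14, 13, 12, 12, 11, 13, 13, 12, 13, 10, 11, 12, 15, 11, 12, 11, 11, 17, 15, 12, 11, 13]
167 [13, 14, 15, 10, 13, 13, 13, 10, 11, 10, 11, 13, 13, 12, 10, 13, 11, 10, 14, 11, 12, 9, 10, 14]
168 [12, 13, 12, 10, 11, 12, 13, 14, 13, 13, 12, 12, 14, 13, 13, 15, 12, 13, 12, 13, 11, 11, 12, 11]
169 [11, 10, 9, 10, 8, 12, 11, 13, 11, 13, 14, 14, 13, 13, 11, 11, 11, 13, 14, 13, 12, 13, 10, 11]
170 [12, 12, 11, 12, 11, 14, 9, 14, 11, 12, 13, 12, 10, 14, 9, 14, 12, 14, 10, 12, 14, 13, 13, 11]
171 [12, 12, 14, 12, 14, 9, 13, 10, 12, 11, 9, 11, 10, 10, 12, 12, 11, 13, 12, 16, 11, 10, 12, 14]
172 [10, 13, 14, 12, 17, 15, 11, 16, 18, 17, 20, 12, 10, 14, 10, 14, 14, 13, 11, 14, 12, 12, 11, 12]
173 [17, 10, 11, 12, 9, 18, 18, 18, 44, 51, 52, 50, 14, 11, 13, 10, 10, 12, 11, 9, 13, 11, 13, 13]
174 [7, 12, 10, 12, 10, 16, 17, 21, 47, 50, 54, 56, 46, 13, 14, 13, 14, 13, 10, 11, 14, 11, 10, 14]
175 [12, 14, 10, 16, 19, 17, 20, 34, 46, 48, 51, 49, 43, 9, 11, 11, 15, 12, 12, 13, 14, 12, 11, 11]
176 [9, 12, 13, 11, 19, 17, 21, 30, 39, 42, 44, 45, 18, 16, 10, 13, 11, 11, 10, 11, 10, 12, 
[... 195 characters left out ...]
4, 11, 12]
179 [13, 8, 12, 9, 15, 18, 20, 18, 19, 16, 18, 19, 16, 8, 13, 11, 11, 12, 13, 14, 13, 13, 12, 13]
180 [13, 13, 15, 13, 10, 9, 17, 17, 16, 20, 23, 19, 11, 12, 11, 12, 9, 11, 11, 12, 11, 15, 15, 12]
181 [12, 14, 14, 14, 14, 13, 12, 14, 18, 18, 11, 14, 9, 11, 10, 12, 8, 13, 11, 12, 12, 10, 13, 13]
182 [10, 9, 11, 9, 11, 13, 14, 9, 10, 14, 13, 12, 10, 11, 15, 9, 13, 13, 10, 13, 11, 12, 12, 13]
183 [13, 14, 11, 13, 11, 13, 12, 16, 14, 14, 9, 10, 14, 10, 10, 11, 10, 15, 13, 16, 9, 14, 10, 12]
184 [9, 15, 9, 7, 11, 15, 13, 12, 13, 11, 14, 13, 10, 13, 13, 10, 11, 13, 11, 13, 13, 15, 13, 11]
185 [14, 14, 11, 11, 13, 13, 14, 10, 13, 11, 12, 11, 15, 11, 12, 9, 13, 14, 11, 10, 12, 13, 11, 11]
```

View pics/top0d.png

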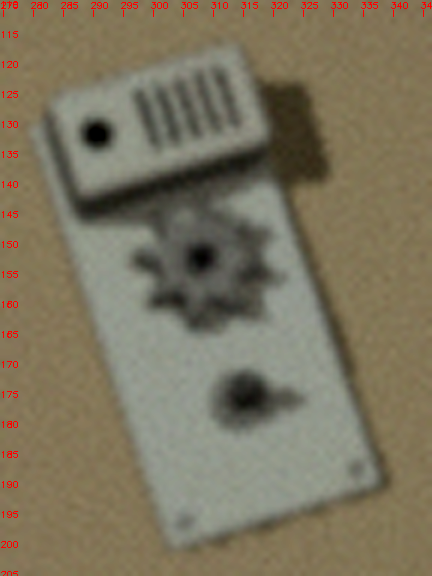

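View pics/side0d.png

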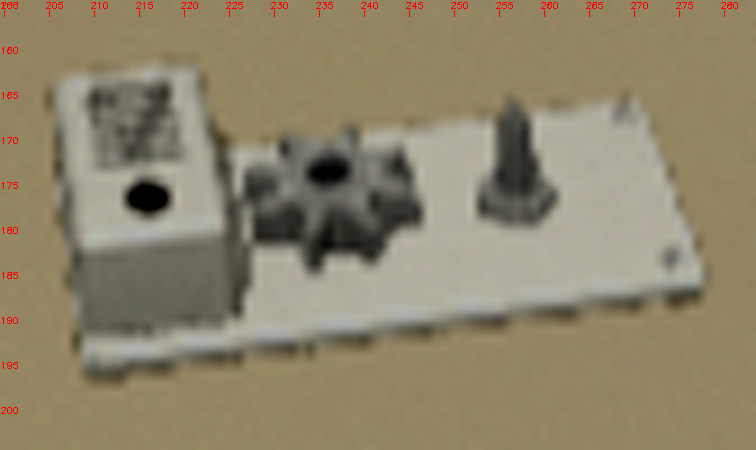

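```bash
cat > d.py <<'E'
from g import *
def rect(x,y,yaw,a,b,hw):
    c,s=np.cos(yaw),np.sin(yaw)
    return [(x+c*i-s*j,y+s*i+c*j) for i,j in((a,-hw),(b,-hw),(b,hw),(a,hw))]
def dmask(f,win):   # dark steel on white plate
    u0,v0,w,h=win
    l=f['pixels'][v0:v0+h,u0:u0+w].astype(float).mean(2)
    return l
def silh(f,p,win):
    x,y,yaw,off=p
    P=[(rect(x,y,yaw,off,off+205,50),0,12,0),(rect(x,y,yaw,98,148,45),12,59,0)]
    return render(f,P,4,win)
def steel(f,p,win,withpin=True):
    x,y,yaw=p
    P=[(circ(x,y,13),12,18,0),(circ(x,y,6),18,44,0),(circ(x,y,3.5),44,52,0)]
    if withpin:
        px,py=x+62*np.cos(yaw),y+62*np.sin(yaw)
        P+=[(gearpoly(px,py,yaw+np.pi/8,8,29,19),18,34,0)]
    return render(f,P,4,win)
E
python3 - <<'E'
from d import *
T=load('top0');S=load('side0')
for nm,v in (('top',[(T,(275,110,72,96))]),('side',[(S,(200,155,84,50))])):
    M=[(f,w,mask(f,w)) for f,w in v]
    cost=lambda p:sum((((silh(f,p,w)-m))**2).sum() for f,w,m in M)
    s0=np.array([545,-143,np.radians(18),-55.])
    s=np.array([s0]+[s0+np.eye(4)[i]*[6,6,.06,6] for i in range(4)])
    o=minimize(cost,s0,method='Nelder-Mead',options=dict(initial_simplex=s,maxiter=300,xatol=.01,fatol=.01))
    print(nm,o.x[:2].round(2),np.degrees(o.x[2]).round(2),o.x[3].round(1),round(o.fun,1))
    f,w,m=M[0]; r=silh(f,o.x,w)
    yw=o.x[2]; base=o.x.copy()
    # steel fit with yaw free
    l=dmask(f,w); q=cv2.GaussianBlur(l,(0,0),1)
    win=(295,142,32,46) if nm=='top' else (224,158,42,32)
    l=dmask(f,win); white=np.percentile(l,80)
    D=np.clip((white-l)/(.3*white),0,1)
    valid=np.ones_like(D)
    if nm=='top':
        for vv in range(win[3]):
            for uu in range(win[2]):
                U,V=uu+win[0],vv+win[1]
                if V>172 and V<181 and U>318: valid[vv,uu]=0
                if V<150: valid[vv,uu]=0
    else:
        valid[:, :3]=0; valid[:8,:28]*=1
        mm=mask(f,win); valid[:9,:26]=0
    def c2(p):
        return (valid*(steel(f,p,win)-D)**2).sum()
    s0=base[:3]
    s=np.array([s0]+[s0+np.eye(3)[i]*[4,4,.06] for i in range(3)])
    o2=minimize(c2,s0,method='Nelder-Mead',options=dict(initial_simplex=s,maxiter=200,xatol=.01,fatol=.001))
    print('  steel',o2.x[:2].round(2),np.degrees(o2.x[2]).round(2),round(o2.fun,1))
    ov=np.dstack([D*255,steel(f,o2.x,win)*255,valid*80]).astype(np.uint8)
    cv2.imwrite(f'pics/ov_{nm}.png',cv2.resize(ov,None,fx=10,fy=10,interpolation=cv2.INTER_NEAREST))
E
```

```text
top [ 546.97 -141.63] 18.3 -52.8 65.0
  steel [ 547.4  -142.38] 17.33 53.8
side [ 547.94 -145.53] 18.23 -53.8 106.9
  steel [ 548.14 -142.41] 18.92 87.1
```

```bash
python3 -c "
import cv2,numpy as np
a=cv2.imread('pics/ov_top.png');b=cv2.imread('pics/ov_side.png')
h=max(a.shape[0],b.shape[0]);z=np.zeros((h,a.shape[1]+b.shape[1],3),np.uint8);z[:a.shape[0],:a.shape[1]]=a;z[:b.shape[0],a.shape[1]:]=b
cv2.imwrite('pics/ov.png',z)"
```

```text
(no output)
```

View pics/ov.png

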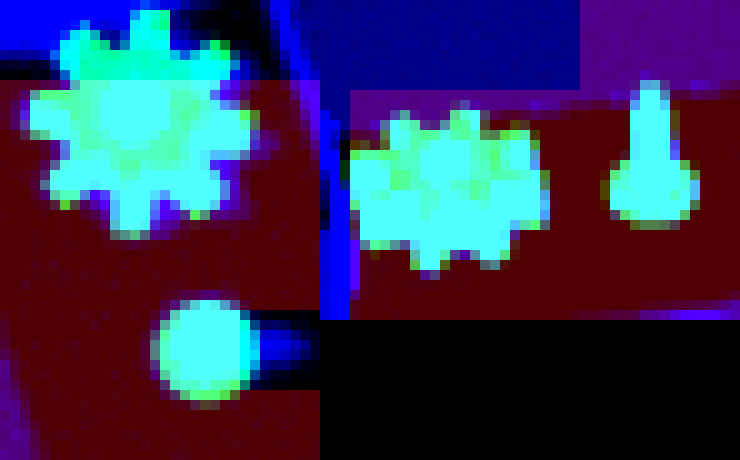

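```bash
cat >> h.py <<'E'
from scipy.spatial.transform import Rotation as Rn
def tool():
    s=status.sense(); q=s['ee_rot']; R=Rn.from_quat([q[1],q[2],q[3],q[0]]).as_matrix(); return s,s['tool_pos'],R
def plan(p,jawdeg,show=True):
    """shift in tool cm and turn about tool z to bring TCP to p with tool y along jawdeg (mod 180)"""
    s,t,R=tool(); d=R.T@(np.array(p)-t)/10
    cur=np.degrees(np.arctan2(R[1,1],R[0,1]))
    # turning +about tool z (down) reduces world yaw
    turn=-((jawdeg-cur+90)%180-90)
    if show: print('shift cm',d.round(2),'turn',round(turn,1),'curjaw',round(cur,1),'j6',s['joint_pos'][5].round(3),'tilt',R[:,2].round(3))
    return d,turn
E
python3 - <<'E'
from g import *
import g
T=load('top0');S=load('side0')
W=[(T,(212,172,48,48),(491.33,68.0)),(S,(247,205,46,42),(490.9,64.1))]
for off in (0,30):
  for f,w,c in W:
    m=mask(f,w);yaw=np.radians(27.5)
    r=render(f,[(gearpoly(*c,yaw,12,41,30),0,14,0),(hexa(*c,yaw+np.radians(off)),14,56,0)],8,w)
    print(off,((r-m)**2).sum().round(2), ((r-m)**2)[:12].sum().round(2))
T0=np.linalg.inv(S['world_to_cam'])[:3,3];print(T0, np.degrees(np.arctan2(T0[1]-65,T0[0]-491)))
plan((490,66,150),27.5)
s,t,R=tool();print(R.round(3))
f=T;u0,v0=222,182
c=cv2.resize(T['pixels'][182:216,218:256,::-1],None,fx=14,fy=14,interpolation=cv2.INTER_CUBIC)
e=cv2.resize(S['pixels'][210:246,252:288,::-1],None,fx=14,fy=14,interpolation=cv2.INTER_CUBIC)
h=min(len(c),len(e))
cv2.imwrite('pics/hub.png',np.clip((np.hstack([c[:h],e[:h]])[:560].astype(float)-50)*1.6,0,255).astype(np.uint8)[:, :])
E
python3 -c "
import cv2;i=cv2.imread('pics/hub.png');cv2.imwrite('pics/hub2.png',cv2.resize(i,(800,int(i.shape[0]*800/i.shape[1]))))"
```

```text
0 44.75 5.74
0 48.84 6.14
30 44.75 5.74
30 47.72 5.7
[435.20251002 731.57764722 707.87214666] 94.78492636517272
shift cm [-47.9   47.73   8.11] turn 84.5 curjaw 112.0 j6 -0.334 tilt [-0.001  0.001 -1.   ]
[[-0.927 -0.374 -0.001]
 [-0.374  0.927  0.001]
 [ 0.     0.002 -1.   ]]
```

View pics/hub2.png

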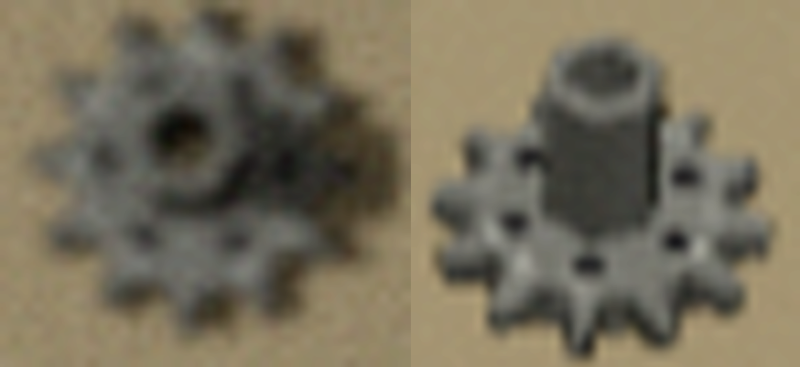

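Run:
```python
from g import *
S=load('side0')
l=S['pixels'].astype(float).mean(2)
print(list(range(260,280)))
for v in range(219,236):print(v,l[v,260:280].round(0).astype(int))
c=(490.9,64.1)
for off in(27.5,57.5):
    for z in (14,56):
        print(off,z,[tuple(np.round(proj(S,(*p,z)),1)) for p in hexa(*c,np.radians(off))])
```

```text
[260, 261, 262, 263, 264, 265, 266, 267, 268, 269, 270, 271, 272, 273, 274, 275, 276, 277, 278, 279]
219 [139 139 138 116 103 104 115 126 119 113 115 120 122 118  94 107 137 139
 138 139]
220 [139 139 140 106  97  87  95 108 115 118 115 111 107 101  76  89 133 133
 127 128]
221 [138 138 133 117  99  89  86  86  97  98  97  89  90  90  74 117 132 127
 111 110]
222 [130 130 127 126  99  88  86  85  86  86  88  90  90  88  74 130 134 132
 103 115]
223 [129 120 108 107  97  88  86  87  87  87  86  89  91  88  73 120 130 129
 112 127]
224 [130 107  75  73  83  86  87  85  85  86  88  88  89  90  71 120 123 118
 124 132]
225 [124 112  90 101  80  87  87  86  87  85  88  90  91  88  69 121 104  94
 110 129]
226 [125 123 115 123  95  86  86  84  86  88  86  89  90  88  73 121  82  72
  92 124]
227 [122 122 123 124  94  87  88  85  88  88  88  89  91  89  72 122 111 106
 111 124]
228 [122 124 123 120  91  85  86  85  86  87  88  90  89  87  76 124 126 126
 125 132]
229 [112 105 111 122  93  88  86  85  85  87  89  90  89  88 100 124 127 126
 126 136]
230 [ 98  74  88 121 112 103  93  85  87  
[... 775 characters left out ...]
), (np.float64(271.4), np.float64(219.7)), (np.float64(275.1), np.float64(216.4)), (np.float64(272.8), np.float64(212.5)), (np.float64(267.0), np.float64(211.9)), (np.float64(263.3), np.float64(215.1))]
57.5 14 [(np.float64(268.1), np.float64(231.6)), (np.float64(273.6), np.float64(230.1)), (np.float64(274.3), np.float64(225.9)), (np.float64(269.8), np.float64(223.3)), (np.float64(264.4), np.float64(224.8)), (np.float64(263.5), np.float64(229.0))]
57.5 56 [(np.float64(268.3), np.float64(219.9)), (np.float64(273.9), np.float64(218.4)), (np.float64(274.7), np.float64(214.3)), (np.float64(270.0), np.float64(211.7)), (np.float64(264.5), np.float64(213.2)), (np.float64(263.6), np.float64(217.3))]
```

The hub's front vertex in the side view is at about (268.5,231.5), so the flats' normals are at 57.5°+60k. I'll grip with the jaw axis at 117.5°. That becomes about 108° at the seat, square to the pinion direction.

Run:
```python
from h import *
plan((491,66,120),117.5)
```

```text
shift cm [-47.99  47.69  11.11] turn -5.5 curjaw 112.0 j6 -0.334 tilt [-0.001  0.001 -1.   ]
```

jog_arm:
  moves:
    - [[-9, 9, 0, -2], [-13, 13, 0, -5.5], [-18, 18, 1, -5.5], [-22, 22, 2, -5.5], [-26, 26, 3, -5.5]]
  hand: 1

```text
t: 0.72
tool_pos: [346.6, -268.1, 209.3]
ee_rot: [0.0, -0.237, 0.971, 0.0]
wrist_force: [0.7, 0.0, -0.0]
grip_width: 85.6
```

Run:
```python
from h import *
print(plan((491,66,110),117.5), tool()[1])
```

```text
shift cm [-28.22  22.98   9.94] turn -0.0 curjaw 117.5 j6 -0.898 tilt [ 0.  0. -1.]
(array([-28.21914211,  22.97936006,   9.94337072]), np.float64(-0.03176599244240208)) [ 346.56872156 -268.07010565  209.30221289]
```

jog_arm:
  moves:
    - [[-5, 4, 2, 0], [-10, 8, 4, 0], [-15, 12, 6, 0], [-19, 15.5, 8, 0], [-23, 19, 8, 0]]

```text
t: 1.35
tool_pos: [462.0, 6.7, 127.8]
ee_rot: [-0.001, -0.238, 0.971, 0.0]
wrist_force: [1.4, -1.5, 1.0]
grip_width: 85.3
```

jog_arm:
  moves:
    - [[0, 0, 0, 0], [0, 0, 0, 0]]

```text
t: 1.6
tool_pos: [462.4, 4.8, 129.4]
ee_rot: [-0.0, -0.238, 0.971, -0.0]
wrist_force: [-0.4, -0.4, 0.2]
grip_width: 85.7
```

Run:
```python
from h import *
plan((491,66,110),117.5); print(tool()[1])
```

```text
shift cm [-5.37  4.1   1.94] turn 0.0 curjaw 117.5 j6 -1.539 tilt [-0.001 -0.    -1.   ]
[462.4013725    4.81530449 129.39843443]
```

jog_arm:
  moves:
    - [[-2.7, 2, 1.9, 0], [-5.4, 4.1, 1.9, 0], [-5.4, 4.1, 1.9, 0], [-5.4, 4.1, 1.9, 0]]

```text
t: 2.1
tool_pos: [491.5, 65.0, 110.9]
ee_rot: [0.0, -0.237, 0.972, 0.0]
wrist_force: [0.0, -0.2, 0.0]
grip_width: 85.6
```

Run:
```python
from h import *
print(tool()[1])
for n in('top','side'):
    f=snap(n,n+'1'); p=tool()[1]
    u,v=proj(f,p); print(n,u,v)
    u0,v0=int(u)-40,int(v)-40
    c=cv2.resize(f['pixels'][v0:v0+80,u0:u0+80,::-1],None,fx=7,fy=7,interpolation=cv2.INTER_CUBIC)
    cv2.drawMarker(c,(int((u-u0+.5)*7),int((v-v0+.5)*7)),(0,0,255),0,12)
    cv2.imwrite(f'pics/{n}1c.png',c)
```

```text
[491.48536225  64.99907824 110.89430385]
top 233.95517074716045 190.87372873327524
side 269.1951615474454 199.60154188516583
```

View pics/top1c.png

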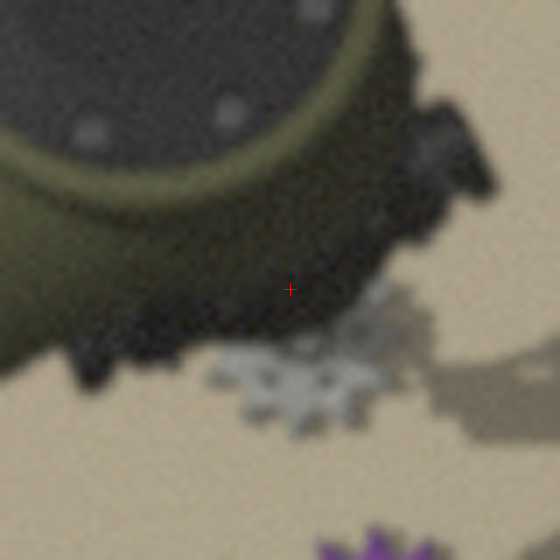

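View pics/side1c.png

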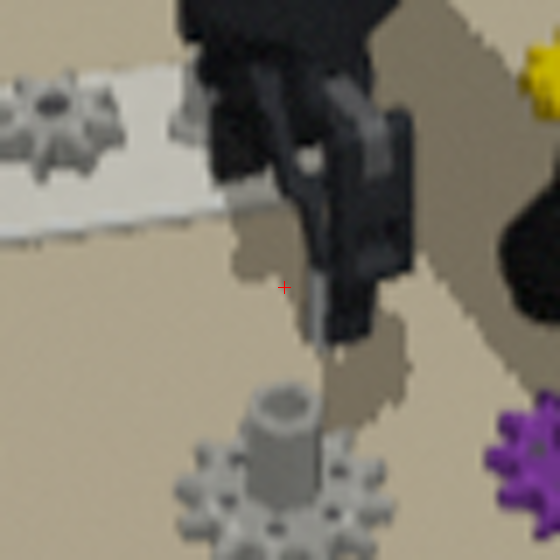

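Run:
```python
from h import *
for n in('top','side'):
    f=load(n+'1');p=np.array([491.48,65,110.9]);u,v=proj(f,p);u0,v0=int(u)-40,int(v)-40
    j=np.array([np.cos(np.radians(117.5)),np.sin(np.radians(117.5)),0]);w=np.array([j[1],-j[0],0])
    c=cv2.imread(f'pics/{n}1c.png')
    for s in(1,-1):
        for a in(42.8,57):
            for b in(-11,11):
                q=proj(f,p+s*a*j+b*w+[0,0,13]);P=(int((q[0]-u0+.5)*7),int((q[1]-v0+.5)*7));cv2.drawMarker(c,P,(0,255,0) if a<50 else (255,255,0),0,8);
    cv2.imwrite(f'pics/{n}1d.png',c)
    K=c if n=='top' else np.hstack([K,c])
cv2.imwrite('pics/fing.png',cv2.resize(K,(800,400)))
```

```text
(no output)
```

View pics/fing.png

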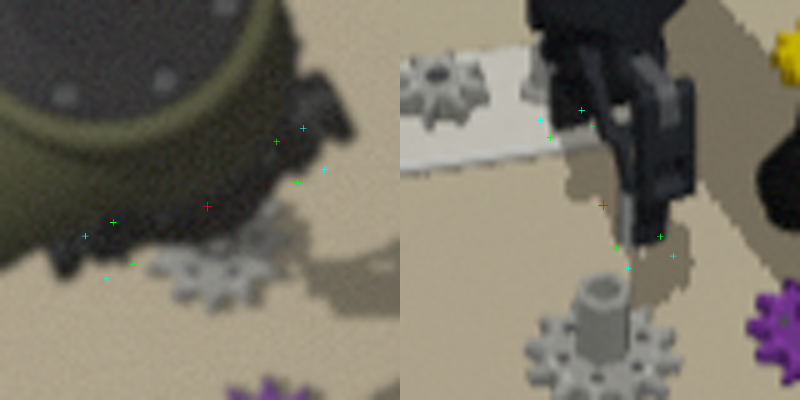

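jog_arm:
  moves:
    - [[0, 0, 4, 0], [0, 0, 8, 0], [0, 0, 9.1, 0], [0, 0, 9.1, 0]]

```text
t: 2.7
tool_pos: [491.7, 65.6, 20.2]
ee_rot: [-0.0, -0.237, 0.971, -0.0]
wrist_force: [0.2, 0.5, 1.7]
grip_width: 85.1
```

jog_arm:
  moves:
    - [[0, 0, 0, 0], [0, 0, 0, 0], [0, 0, 0, 0], [0, 0, 0, 0], [0, 0, 0, 0]]
  hand: 0
  squeeze: 40

```text
t: 3.32
tool_pos: [492.0, 66.4, 20.4]
ee_rot: [0.001, -0.238, 0.971, 0.0]
wrist_force: [-1.1, 1.5, 4.1]
grip_width: 25.3
```

Run:
```python
from h import *
s,t,R=tool();print(s['t'],t,s['grip_width'],s['wrist_force'],s['torque'])
for n in('top','side'):
    f=snap(n,n+'2'); u,v=proj(f,t)
    u0,v0=int(u)-36,int(v)-36
    c=cv2.resize(f['pixels'][v0:v0+72,u0:u0+72,::-1],None,fx=5.5,fy=5.5,interpolation=cv2.INTER_CUBIC)
    K=c if n=='top' else np.hstack([K,c])
cv2.imwrite('pics/g2.png',K)
```

```text
3.325 [492.04323841  66.42961763  20.42340572] 25.25659982231212 [-1.14446822  1.47286883  4.09541609] [ 0.57982715  0.44255024 -0.06168607]
```

View pics/g2.png

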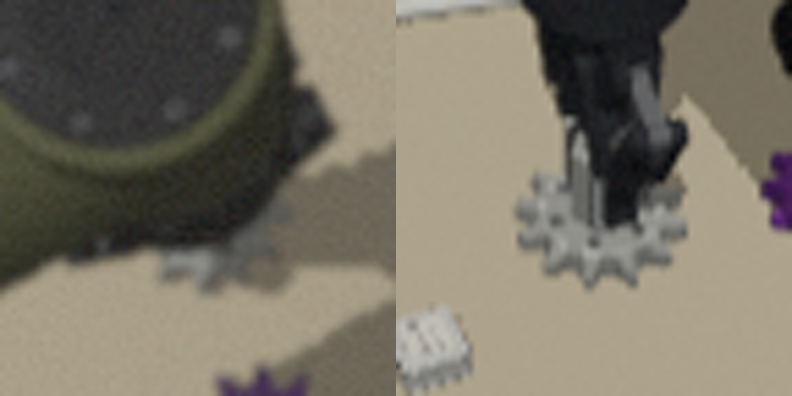

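The gear is gripped on its hub flats, with the opening at 25.3 mm. Next I'll fit the gear in the side view, leaving out the dark gripper pixels, to get its yaw and offset relative to the tool.

```bash
cat > hand.py <<'E'
from g import *
def fithand(tag,x0,z0,yaw0,view='side',R=24):
    f=load(tag); u,v=proj(f,(x0[0],x0[1],z0+7)); win=(int(u)-R,int(v)-R+4,2*R,2*R-4)
    m=mask(f,win); l=f['pixels'][win[1]:win[1]+win[3],win[0]:win[0]+win[2]].astype(float).mean(2)
    dark=cv2.dilate((l<68).astype(np.uint8),np.ones((3,3)))
    valid=1.-dark
    up=int(proj(f,(x0[0],x0[1],z0+14))[1]-win[1])
    valid[:up-4]=0
    def cost(p):
        r=render(f,[(gearpoly(p[0],p[1],p[2],12,41,29.5),z0,z0+14,0),(hexa(p[0],p[1],p[2]+np.pi/6),z0+14,z0+56,0)],6,win)
        return (valid*(r-m)**2).sum()
    s0=np.array([*x0,np.radians(yaw0)])
    best=None
    for d in(-5,0,5):
        b=s0+[0,0,np.radians(d)]
        s=np.array([b]+[b+np.eye(3)[i]*[4,4,.05] for i in range(3)])
        o=minimize(cost,b,method='Nelder-Mead',options=dict(initial_simplex=s,maxiter=200,xatol=.01,fatol=.005))
        if best is None or o.fun<best.fun:best=o
    return best.x[:2].round(2),np.degrees(best.x[2]).round(2),round(best.fun,2),valid.sum()
E
python3 - <<'E'
from hand import *
print(fithand('side0',(491,64),0,27.5)); print(fithand('side2',(491,64),0,27.5))
E
```

```text
(array([491.04,  61.32]), np.float64(28.47), np.float64(27.11), np.float64(1431.0))
(array([491.79,  60.56]), np.float64(27.24), np.float64(24.79), np.float64(1353.0))
```

jog_arm:
  moves:
    - [[0, 0, -2, 0], [0, 0, -5, 0], [0, 0, -7.6, 0], [0, 0, -7.6, 0]]

```text
t: 3.92
tool_pos: [492.2, 66.3, 96.7]
ee_rot: [0.001, -0.238, 0.971, 0.0]
wrist_force: [-1.2, -0.5, -2.3]
grip_width: 25.7
```

Run:
```python
from h import *
s,t,R=tool();print(t,s['grip_width'],s['wrist_force'])
plan((548.5,-143.3,96),108.2)
```

```text
[492.22024755  66.31689673  96.71753769] 25.664190630490427 [-1.23864131 -0.47061585 -2.29734555]
shift cm [  4.68 -21.19   0.06] turn 9.3 curjaw 117.5 j6 -1.632 tilt [ 0.002  0.001 -1.   ]
```

jog_arm:
  moves:
    - [[0.9, -4, 0, 2], [1.8, -8.5, 0, 4], [2.9, -13, 0, 6], [3.8, -17.5, 0, 8], [4.7, -21.2, 0, 9.3]]

```text
t: 4.55
tool_pos: [546.8, -145.2, 92.9]
ee_rot: [-0.002, -0.157, 0.988, 0.001]
wrist_force: [-0.1, 0.1, -2.1]
grip_width: 25.5
```

jog_arm:
  moves:
    - [[0, 0, 0, 0], [0, 0, 0, 0]]

```text
t: 4.8
tool_pos: [546.8, -143.5, 93.6]
ee_rot: [-0.002, -0.158, 0.987, 0.001]
wrist_force: [0.3, 0.8, -2.5]
grip_width: 25.4
```

Run:
```python
from hand import *
s,t,R=tool();print(t,s['grip_width'],s['wrist_force'],s['torque'])
plan((548.5,-143.3,96),108.2)
for n in('top','side'):
    f=snap(n,n+'3'); u,v=proj(f,t)
    u0,v0=int(u)-36,int(v)-36
    c=cv2.resize(f['pixels'][v0:v0+72,u0:u0+72,::-1],None,fx=5.5,fy=5.5,interpolation=cv2.INTER_CUBIC)
    K=c if n=='top' else np.hstack([K,c])
cv2.imwrite('pics/g3.png',K)
```

```text
[ 546.76673396 -143.50748111   93.6095642 ] 25.394423565352334 [ 0.31607625  0.80996311 -2.53013976] [ 0.08180603 -0.02256472  0.03389545]
shift cm [-0.17 -0.03 -0.24] turn -0.0 curjaw 108.2 j6 -1.351 tilt [-0.003  0.001 -1.   ]
```

View pics/g3.png

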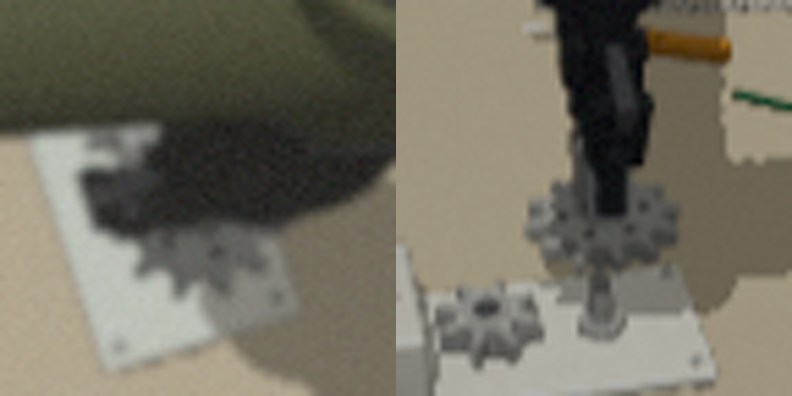

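Run:
```python
from hand import *
T=load('top3');S=load('side3')
for n,f,c in(('top',T,(547.2,-142)),('side',S,(548,-144))):
    t=(546.8,-143.5); u,v=proj(f,(*t,93.6)); u0,v0=int(u)-36,int(v)-36
    b=cv2.resize(f['pixels'][v0:v0+72,u0:u0+72,::-1],None,fx=10,fy=10,interpolation=cv2.INTER_CUBIC)
    for z in(73.2,87.2):
        q=np.array([proj(f,(x,y,z)) for x,y in gearpoly(*c,np.radians(18.2),12,41,29.5)])
        q=(q-[u0,v0]+.5)*10
        cv2.polylines(b,[q.astype(np.int32)],True,(0,255,0) if z>80 else (0,0,255),1)
    b=b[280:720,60:560] if n=='top' else b[280:720,160:660]
    K=b if n=='top' else np.hstack([K,b])
cv2.imwrite('pics/g3o.png',cv2.resize(K,None,fx=.8,fy=.8))
```

```text
(no output)
```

View pics/g3o.png

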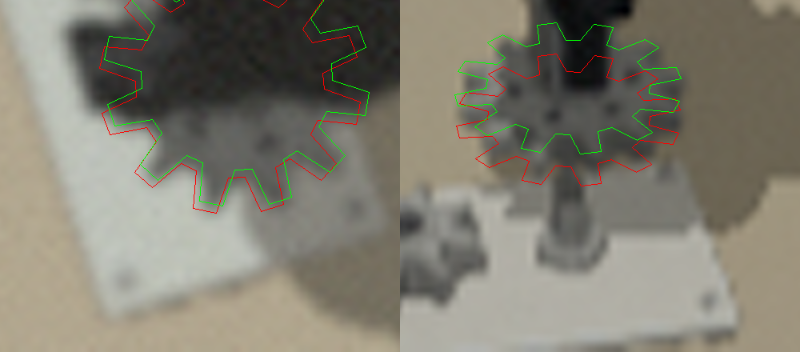

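Run:
```python
from hand import *
T=load('top3');S=load('side3')
rows=[]
for n,f,c,win in(('top',T,(547.2,-142),None),('side',S,(548,-144),None)):
    u,v=proj(f,(*c,80)); u0,v0=int(u)-20,int(v)-(10 if n=='top' else 16)
    b=f['pixels'][v0:v0+32,u0:u0+40,::-1].astype(float)
    b=np.clip((b-30)*2.2,0,255).astype(np.uint8)
    b=cv2.resize(b,None,fx=10,fy=10,interpolation=cv2.INTER_CUBIC);o=b.copy()
    for z in(73.2,87.2):
        q=np.array([proj(f,(x,y,z)) for x,y in gearpoly(*c,np.radians(18.2),12,41,29.5)])
        q=(q-[u0,v0]+.5)*10
        cv2.polylines(o,[q.astype(np.int32)],True,(0,255,0) if z>80 else (0,0,255),1)
    rows.append(np.hstack([b,o]))
cv2.imwrite('pics/g3p.png',cv2.resize(np.vstack(rows),(740,592)))
```

View pics/g3p.png

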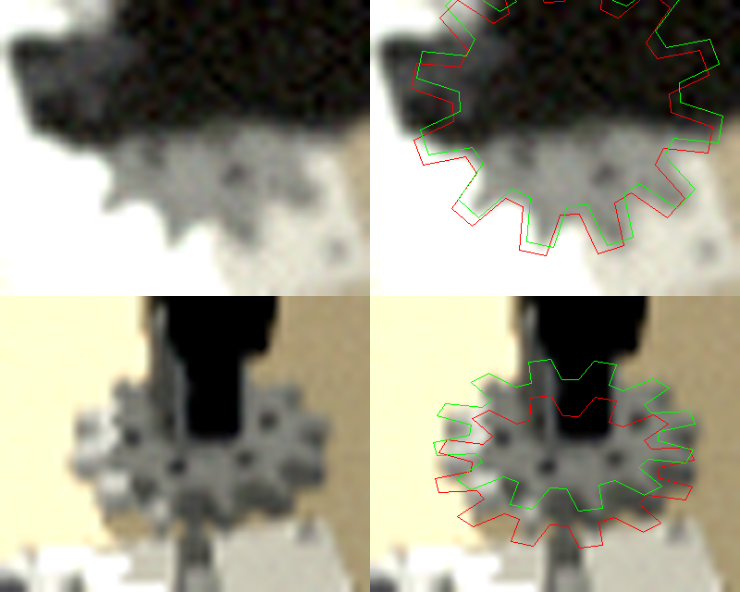

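jog_arm:
  moves:
    - [[-0.1, 0, 0.8, 0], [-0.1, 0, 1.6, 0], [-0.1, 0, 2.4, 0], [-0.1, 0, 2.8, 0], [-0.1, 0, 2.8, 0]]

```text
t: 5.52
tool_pos: [548.5, -143.4, 67.2]
ee_rot: [-0.0, -0.158, 0.987, 0.0]
wrist_force: [0.0, -0.4, -2.4]
grip_width: 25.1
```

Run:
```python
from hand import *
s,t,R=tool();print(t,s['grip_width'],s['wrist_force'],s['torque'])
plan((548,-143.3,61),108.2)
for n in('side',):
    f=snap(n,n+'4'); u,v=proj(f,t)
    u0,v0=int(u)-30,int(v)-30
    c=cv2.resize(f['pixels'][v0:v0+60,u0:u0+60,::-1],None,fx=10,fy=10,interpolation=cv2.INTER_CUBIC)
cv2.imwrite('pics/g4.png',c)
```

```text
[ 548.48453303 -143.35485602   67.22012472] 25.124188959163753 [ 0.03250144 -0.36678321 -2.36621505] [-0.02243127  0.02131829  0.01901709]
shift cm [0.04 0.02 0.62] turn -0.0 curjaw 108.2 j6 -1.352 tilt [-0.001  0.    -1.   ]
```

View pics/g4.png

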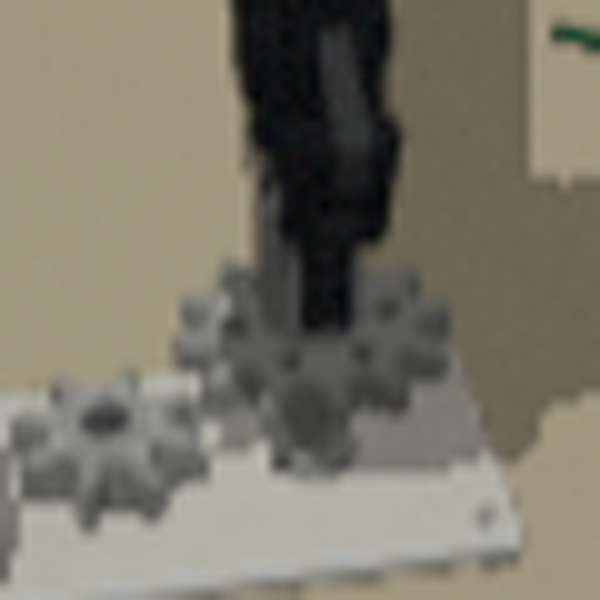

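No contact force yet, and the underside (47 mm) is already below the post tip (54 mm). I'll go on down to the cylindrical part of the post.

jog_arm:
  moves:
    - [[0, 0, 0.2, 0], [0, 0, 0.4, 0], [0, 0, 0.6, 0], [0, 0, 0.6, 0]]

```text
t: 6.08
tool_pos: [548.7, -142.8, 61.3]
ee_rot: [-0.0, -0.158, 0.987, 0.0]
wrist_force: [-0.9, 3.5, -1.6]
grip_width: 25.2
```

jog_arm:
  moves:
    - [[0.1, 0, 0, 0], [0.2, 0, 0, 0], [0.3, 0, 0, 0], [0.3, 0, 0, 0]]

```text
t: 6.58
tool_pos: [547.6, -143.1, 61.6]
ee_rot: [0.002, -0.158, 0.987, 0.001]
wrist_force: [7.5, 5.9, -5.6]
grip_width: 25.4
```

jog_arm:
  moves:
    - [[-0.2, 0, 0, 0], [-0.4, 0, 0, 0], [-0.6, 0, 0, 0], [-0.6, 0, 0, 0]]

```text
t: 7.08
tool_pos: [550.3, -142.3, 60.8]
ee_rot: [-0.002, -0.158, 0.987, 0.0]
wrist_force: [-4.1, 4.5, -2.1]
grip_width: 25.4
```

jog_arm:
  moves:
    - [[0.1, 0.1, 0, 0], [0.2, 0.2, 0, 0], [0.3, 0.3, 0, 0], [0.3, 0.3, 0, 0]]

```text
t: 7.58
tool_pos: [547.8, -140.7, 61.9]
ee_rot: [0.0, -0.158, 0.987, -0.0]
wrist_force: [-0.1, -0.6, -2.4]
grip_width: 25.7
```

jog_arm:
  moves:
    - [[0, -0.2, 0, 0], [0, -0.4, 0, 0], [0, -0.6, 0, 0], [0, -0.6, 0, 0]]

```text
t: 8.07
tool_pos: [548.9, -143.4, 61.5]
ee_rot: [-0.001, -0.159, 0.987, 0.003]
wrist_force: [-6.9, 12.8, 3.5]
grip_width: 25.5
```

jog_arm:
  moves:
    - [[0, 0.3, 0, 0], [0, 0.6, 0, 0], [0, 0.9, 0, 0], [0, 0.9, 0, 0]]

```text
t: 8.57
tool_pos: [547.0, -138.2, 61.7]
ee_rot: [0.0, -0.158, 0.987, -0.001]
wrist_force: [0.0, -4.2, -2.5]
grip_width: 25.6
```

Run:
```python
from h import *
s,t,R=tool();print(t,s['wrist_force'],s['torque']);print(R.round(3))
```

```text
[ 546.96698774 -138.20745338   61.74850937] [ 0.03935877 -4.17777206 -2.4986886 ] [-1.03076644 -0.45403878 -0.01626033]
[[-0.95  -0.312  0.   ]
 [-0.312  0.95  -0.001]
 [-0.    -0.001 -1.   ]]
```

jog_arm:
  moves:
    - [[0, -0.2, 0, 0], [0, -0.3, 0.1, 0], [0, -0.3, 0.3, 0], [0, -0.3, 0.5, 0], [0, -0.3, 0.5, 0]]

```text
t: 9.2
tool_pos: [547.6, -140.4, 56.3]
ee_rot: [-0.0, -0.158, 0.987, 0.0]
wrist_force: [0.1, -1.0, -2.0]
grip_width: 25.5
```

jog_arm:
  moves:
    - [[0, 0, 0.1, 0], [0, 0, 0.2, 0], [0, 0, 0.3, 0], [0, 0, 0.3, 0]]

```text
t: 9.7
tool_pos: [547.7, -140.5, 53.5]
ee_rot: [-0.0, -0.158, 0.987, 0.0]
wrist_force: [0.3, 0.1, -3.3]
grip_width: 25.6
```

Run:
```python
from h import *
s,t,R=tool();print(t,s['wrist_force'],s['torque']);plan((548.1,-140.8,50),108.2)
```

```text
[ 547.72338201 -140.48672477   53.54130755] [ 0.32121001  0.14637927 -3.28132941] [ 0.01402644 -0.00266367 -0.00254689]
shift cm [-0.03 -0.04  0.35] turn -0.0 curjaw 108.2 j6 -1.357 tilt [-0.  0. -1.]
```

jog_arm:
  moves:
    - [[0, 0, 0.1, 0], [0, 0, 0.2, 0], [0, 0, 0.3, 0], [0, 0, 0.4, 0], [0, 0, 0.4, 0]]

```text
t: 10.32
tool_pos: [547.7, -140.5, 49.5]
ee_rot: [-0.0, -0.158, 0.987, 0.0]
wrist_force: [0.4, -0.1, -2.5]
grip_width: 25.7
```

It is in mesh by about 5 mm with no resistance. I'll keep lowering.

jog_arm:
  moves:
    - [[0, 0, 0.2, 0], [0, 0, 0.4, 0], [0, 0, 0.6, 0], [0, 0, 0.8, 0], [0, 0, 0.8, 0]]

```text
t: 10.95
tool_pos: [547.6, -140.5, 41.4]
ee_rot: [-0.0, -0.158, 0.987, 0.0]
wrist_force: [-0.0, 0.3, -2.0]
grip_width: 25.5
```

jog_arm:
  moves:
    - [[0, 0, 0.1, 0], [0, 0, 0.2, 0], [0, 0, 0.3, 0], [0, 0, 0.3, 0]]

```text
t: 11.45
tool_pos: [547.8, -140.5, 38.6]
ee_rot: [-0.0, -0.158, 0.987, 0.0]
wrist_force: [-0.4, -0.3, -2.1]
grip_width: 25.4
```

jog_arm:
  moves:
    - [[0, 0, 0.05, 0], [0, 0, 0.1, 0], [0, 0, 0.1, 0]]

```text
t: 11.82
tool_pos: [547.9, -140.5, 38.5]
ee_rot: [0.0, -0.158, 0.987, -0.0]
wrist_force: [-3.5, 1.7, 4.6]
grip_width: 25.7
```

jog_arm:
  moves:
    - [[0, 0, -0.1, 0], [0, 0, -0.1, 0], [0, 0, -0.1, 0], [0, 0, -0.1, 0], [0, 0, -0.1, 0]]
  hand: 0.7

```text
t: 12.45
tool_pos: [547.8, -140.5, 38.6]
ee_rot: [-0.0, -0.158, 0.987, 0.0]
wrist_force: [-0.1, 1.1, 0.6]
grip_width: 59.7
```

jog_arm:
  moves:
    - [[0, 0, -1, 0], [0, 0, -3, 0], [0, 0, -6, 0], [0, 0, -9, 0], [0, 0, -12, 0]]

```text
t: 13.08
tool_pos: [547.8, -140.6, 160.6]
ee_rot: [0.0, -0.158, 0.987, -0.0]
wrist_force: [0.1, 0.9, 0.2]
grip_width: 60.0
```

jog_arm:
  moves:
    - [[4, -5, 0, 0], [8, -10, 0, 0], [10, -15, 0, 0], [10, -20, 0, 0], [10, -20, 0, 0]]

```text
t: 13.7
tool_pos: [514.7, -364.4, 157.5]
ee_rot: [-0.001, -0.156, 0.988, 0.0]
wrist_force: [-0.7, 0.7, -0.0]
grip_width: 59.9
```

Run:
```python
from g import *
s,t,R=tool();print(s['t'],t,s['grip_width'],s['wrist_force'])
for n in('top','side'):
    f=snap(n,n+'5'); u,v=proj(f,(560,-140,30))
    u0,v0=int(u)-36,int(v)-36
    c=cv2.resize(f['pixels'][v0:v0+72,u0:u0+72,::-1],None,fx=5.5,fy=5.5,interpolation=cv2.INTER_CUBIC)
    K=c if n=='top' else np.hstack([K,c])
    # heights of gear face
    P=[]
    for r in range(18,40,2):
        for a in np.arange(0,6.28,.3):
            pass
    u,v=proj(f,(547.5,-142.5,32)); Z=[]
    for dv in range(-18,19):
        for du in range(-18,19):
            p=unproj(f,u+du,v+dv); rr=np.hypot(p[0]-547.5,p[1]+142.5)
            if 17<rr<29 and 26<p[2]<38: Z.append(p)
    Z=np.array(Z);A=np.c_[Z[:,:2]-[547.5,-142.5],np.ones(len(Z))];co=np.linalg.lstsq(A,Z[:,2],rcond=None)[0]
    print(n,len(Z),'gear face z',co[2].round(2),'tilt deg',np.degrees(co[:2]).round(2),'median',np.median(Z[:,2]).round(1))
cv2.imwrite('pics/g5.png',K)
```

```text
13.7 [ 514.67122396 -364.4103765   157.4894736 ] 59.86399102913871 [-0.70435552  0.6857817  -0.02782516]
top 213 gear face z 31.76 tilt deg [-0.21  0.08] median 31.7
side 94 gear face z 31.95 tilt deg [-0.22 -0.01] median 31.9
```

View pics/g5.png

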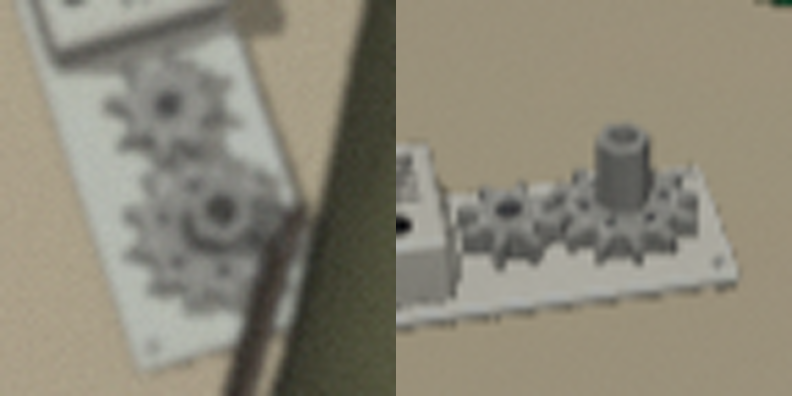

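The gear sits level. Its face is at z≈32 mm (18 + 14) in both views with a tilt of about 0.2°, its teeth interlock with the pinion's, and the gripper is clear. I'll let the arm settle and hand in.

jog_arm:
  moves:
    - [[0, 0, 0, 0], [0, 0, 0, 0]]

```text
t: 14.05
tool_pos: [515.5, -360.8, 159.5]
ee_rot: [0.001, -0.159, 0.987, -0.0]
wrist_force: [-0.3, 0.6, 0.3]
grip_width: 59.6
```

```bash
python3 -c "
from cell import robot
print(robot.sign_off())"
```

```text
the job is handed in; nothing more can be done
None
```

The large gear is on the arbor post, in mesh with the pinion and home on the shoulder. I handed the job in at about 14 s of the 38 s allowed.

- **How it went:** I gripped the hub on its flats, turned the gear 9.3° to line a tooth up with the pinion gap, and centred the bore on the post by light contact. The teeth then dropped into mesh without needing any rocking, and I let go and moved the arm clear.
- **Last checks:** The gear's face read 31.8 mm in the top view and 32.0 mm in the side view, against 32 mm expected, with about 0.2° of tilt. When it came to rest on the shoulder the tool stood 18.1 mm higher than at pick-up, against 18 mm expected. The side view shows the teeth interlocked. The highest wrist force I read was about 15 N, while feeling for the post.
- **What disagreed:** The two cameras differed by up to about 4 mm in y, and neither placed the post accurately, so I took its centre from the contact forces.
- **Not checked:** I never went near the small gear or the toothless wheel, but I took no closing picture of them.

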